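Set the shaker's speed selector and start it

TASK

Get the orbital shaker going with the dishes that stand on it: with the tip of the closed fingers, push the pointer of its speed selector round, click by click, until it has clicked home at the orange mark (the last but one position clockwise), and then press the green start key right down and let it come back up. Only push and press, pinch and lift nothing, do not press the key before the selector is right, and leave the dishes and everything else round it where they stand.

Things in the scene. Friction and masses are not known exactly. Their poses are not given: they have to be found in the camera images.
- shaker: White orbital shaker, fixed to the worktop, 250 mm deep (its x) by 220 mm wide (its y). Origin under the middle of its base on the worktop; +x to its back, away from the robot, +y to its left, z up. The front half is a flat deck 55 mm up, with the selector (left) and the green start key (right); the back half a tray with a black mat 67.5 mm up and a thin wire rail to 76 mm round it.
- selector_axis (a point): Point on the selector's vertical axis, on top of its black disc (84 mm across), 68 mm above the worktop, at x = -68, y = +38 mm in the shaker's frame. Within 60 mm of it only its own white hub and pointer stand above the disc. On the deck round it are seven marks 30 degrees apart: six thin white, one broad orange.
- selector_pointer (a point): Middle of the selector's pointer, 30 mm from the axis and 11 mm above the disc. The pointer is an upright white fin 12 mm thick, running radially from the hub (24 mm across) to 41 mm from the axis, and stands 24 mm above the disc (top 92 mm above the worktop). Push it on its side.
- selector (a joint): Angle in rad, growing clockwise seen from above: 0 = pointer to the shaker's +y (left), 1.571 to +x, 3.142 to -y. Seven click positions 0.524 apart, at the marks; the sixth, 2.618, is the orange mark. Past half-way a spring draws it to the next by itself; a click takes about 0.1 N m (3 to 4 N on the pointer). Turns both ways; starts in the first, second or third position.
- start_key_top (a point): Centre of the top of the round green start key, 20 mm across, on the right of the deck at x = -75, y = -72 mm in the shaker's frame.
- start_key (a joint): How far the start key is pressed, in m: 0 up, 0.006 fully down (about 5 N straight down); a spring brings it back up.
- dish_0: Closed petri dish, 64 mm across and 15 mm high, loose on the shaker's mat (right); origin at the centre of its underside.
- dish_1: The same, middle of the mat.
- dish_2: The same, left of the mat.
- dropper_bottle: Amber dropper bottle, 35 mm across and 106 mm high, standing loose to the right behind; origin at the centre of its underside.
- tape_roll: Roll of white label tape lying flat, 82 mm across and 19 mm high, loose, to the left of the shaker; origin at the centre of its underside.
- marker_red: Black felt marker with a red end, 132 mm long and 15 mm thick, lying loose to the left of the shaker; origin under its middle.
- lab_timer: White digital timer, 39 x 68 x 62 mm high, standing loose on the far left; origin at the centre of its underside.

How it is judged:
On the way, in this order (a step that is already met when the one before it is completed fails the run):
1. the selector has clicked home at the orange mark (value of joint selector between 2.498 and 2.738 rad and value of joint start_key below 0.002 m), for 0.3 s.
2. the start key is pressed down, with the selector at the orange mark (value of joint selector between 2.418 and 2.818 rad and value of joint start_key above 0.0045 m), for 0.05 s.
At the end, for the whole second after the job is handed in: The selector rests in the click position at the orange mark (within 0.12 rad of 2.618), the start key is up again (within 1.5 mm), the dishes are within 15 mm and the other loose things within 30 mm of where they stood (value of joint selector between 2.498 and 2.738 rad and value of joint start_key below 0.0015 m and distance of each of dish_0, dish_1, dish_2 from where it was at the start of the episode below 0.015 m and distance of each of dropper_bottle, tape_roll, marker_red, lab_timer from where it was at the start of the episode below 0.03 m); the robot touches nothing.
It fails at once if the pointer is pinched: the fingers press on both of its sides at once (contact force between the fingers and selector_c2 above 2 N and contact force between the fingers and selector_c3 above 2 N).
It fails at once if the start key is pressed while the selector is not at the orange mark (value of joint start_key above 0.003 m and not (value of joint selector between 2.418 and 2.818 rad)).
It fails at once if a dish is lifted, or shoved more than 15 mm (distance of any of dish_0, dish_1, dish_2 from where it was at the start of the episode above 0.015 m).
It fails at once if another loose thing is lifted, or shoved more than 30 mm (distance of any of dropper_bottle, tape_roll, marker_red, lab_timer from where it was at the start of the episode above 0.03 m).
It also fails if it takes over 58 s, if anything falls off the work surface, if the arm or the gripper's body presses on something with over 40 N, if the wrist force passes 120 N, or if a joint passes its speed limit or range.

ROBOT

A 6-joint arm with a two-finger parallel gripper is mounted at the origin on a cart in front of the work surface, level with it; the furniture and walls round the work are solid. World frame = base frame: x ahead of the robot, y to its left, z up, the work surface at z = 0. Lengths are in m, angles in rad, forces in N, time in s.
With the tool pointing down it reaches from about 0.25 to 0.725 m from the base axis. Payload 4 kg.
Tool frame: the origin (TCP) lies on the centre line of the jaws, within the pads' length; the fingertips stand 17 mm ahead of it and the grasp point (between the pads) lies 2 mm behind it; z points along the fingers, y is the line along which they close (so a half turn about z gives the same grasp; the last joint's range is limited). The gripper opens to 85 mm and grips with 20 to 120 N. Pads are 22 mm wide; open, the fingers measure 114 mm over their backs; the gripper's body (76 mm by 85 mm) begins 54 mm behind the grasp point. The pads swing forward as they close: fully open they stand 13 mm farther back than shut.
Start: joints at [-1.285, 0.241, 0.005, 1.335, 0, 1.571], TCP at [0.141, -0.48, 0.248] pointing down, gripper open.
Joint ranges: [-2.72, 2.72], [-1.05, 1.87], [-1.09, 1.28], [-1.99, 2.15], [-1.42, 1.44], [-3.14, 3.14]. Speed limits (rad/s): [2.79, 2.79, 3.14, 3.14, 3.14, 3.14].

INTERFACE

Orientations are given as a unit quaternion [x, y, z, w].
In Python, from workcell import get_obs, imaging, order gives the robot as it stands.
- The arm moves only by the tool apply_moves, never from a script. Its argument "targets" is a list that holds one entry, the list of rows, each a list of 5 numbers: the shift along the world's x, y, z in units of 40 mm (1.0 is 40 mm), then the turn about the world's z in degrees, then the gripper command: -1 is shut, 1 is fully open, values between are in proportion. In form: [[[dx, dy, dz, turn, fingers], ...]]. A call has 1 to 8 rows; each row shifts and turns the commanded pose from where the row before left it; what a row does not reach is not made up. A row lasts 1/12 s, in which the tool goes at most 41.7 mm and 7.16 degrees, less where a joint would pass 70% of its speed; a pose out of reach is approached as far as the arm can. A call is refused whole if a number of a shift passes 1 or a number of a turn 7.16, either way. A call with a gripper value outside its range is refused whole. The fingers move at their own pace and stop on an object; the grip force is fixed at half the most. Time passes only in rows, so rows that do not move let the fingers close. It gives the time, the measured TCP pose, the force, the opening and the grip force at its end, in the units of the state.
- get_obs(): the state, without advancing time (a new reading comes with each control period).
- imaging.camera(name): name is "scene" or "side" or "wrist"; returns (picture, depth): 384x512x3 uint8, blue, green, red; 384x512 float32, m along the optical axis (not along the pixel's ray), 0 where there is no reading.
- imaging.get_calibration(name): a dict with "camera_matrix" (3x3 intrinsics, pixels), "eye" and "rotation" of the camera in the world; the wrist camera has in their place "hand_eye" (4x4, takes a point from camera to tool coordinates, whose origin is the TCP and whose axes are the flange's). Camera axes: x right, y down, z forward; pixel columns grow to the right and rows downward; lengths in m; the calibration is good to about 2 mm. A picture is of the moment at which its call begins: read the wrist's pose just before it. get_calibration takes no time and is no camera call.
- order.job_done(): hands the job in; it is judged then, once.
The state is a dict: "clock": time; "joint_pos": joint angles; "joint_vel": joint speeds; "tau": joint torques, N m; "eef_pos": TCP position; "tool_rot": TCP orientation; "ft_force": force on the tool from outside, world axes, zero at the start; "ft_torque": the same for the moment, N m; "grip_width": finger opening in m; "grasp_force": force on a finger pad.
Only numpy, scipy, OpenCV 4.12 (cv2) and the standard library are available. Lean on these libraries where they do the work, as an engineer would, in place of code of your own. Each camera call takes 0.05 s, during which the arm holds its last target. There are 200 camera calls.

## Working session

There is one attempt and no reset: what is moved stays moved. The work goes in short steps, Python scripts to look and compute and a tool call to move; the robot and the scene stay as the last step left them, time stands still between calls to the robot, and variables do not carry over. Pictures are saved under pics/ and viewed, at most 10 in all, crops included, and the job is handed in when it is done.

Besides the shell and the picture viewer there is one more tool, called after "Call:" as name(argument=value, ...) on one line, values as JSON. apply_moves: Moves the arm, as the interface text tells. Its arguments: {"type":"object","properties":{"targets":{"type":"array","items":{"type":"array","items":{"type":"array","items":{"type":"number"}}}}},"required":["targets"]}

```bash
mkdir -p pics
cat > h.py <<'E'
import numpy as np,cv2
from workcell import get_obs, imaging, order
from scipy.spatial.transform import Rotation as R
def cam(name):
    o=get_obs(); im,d=imaging.camera(name); c=imaging.get_calibration(name)
    K=np.array(c["camera_matrix"])
    if name=="wrist":
        H=np.array(c["hand_eye"]); T=np.eye(4); T[:3,:3]=R.from_quat(o["tool_rot"]).as_matrix(); T[:3,3]=o["eef_pos"]
        M=T@H; return im,d,K,M[:3,:3],M[:3,3]
    return im,d,K,np.array(c["rotation"]),np.array(c["eye"])
def ray(K,Rm,e,u,v,z):
    d=Rm@np.linalg.solve(K,[u,v,1.]); return e+d*(z-e[2])/d[2]
def pts(d,K,Rm,e):
    v,u=np.mgrid[:d.shape[0],:d.shape[1]]
    p=np.stack([(u-K[0,2])/K[0,0]*d,(v-K[1,2])/K[1,1]*d,d],-1)
    return p@Rm.T+e
E
python3 - <<'E'
from h import *
o=get_obs(); print(o["clock"],o["eef_pos"],o["tool_rot"],o["grip_width"])
ims=[]
for n in("scene","side"):
    im,d,K,Rm,e=cam(n); ims.append(im); print(n,e,Rm.tolist(),K.tolist()); np.savez(n,im=im,d=d,K=K,R=Rm,e=e)
    cv2.imwrite(f"pics/{n}.png",im)
E
```

```text
0.0 [ 0.14077502 -0.47914955  0.24739504] [ 9.89807743e-01  1.42406052e-01 -1.61754601e-04 -1.05957087e-03] 0.08550989350731555
scene [-0.22146601  0.7095859   1.00096589] [-0.41565721964042224, 0.8230848001465446, -0.3412607862198316, 0.18248715932124962] [[439.6765709793454, 0.0, 259.3090346894732], [0.0, 439.6765709793454, 192.50446083766664], [0.0, 0.0, 1.0]]
side [0.50798078 1.4642416  0.89669638] [-0.023794393806979557, 0.874718031437322, -0.48403824105808174, 0.003028777834852218] [[471.00100195369396, 0.0, 256.71581903660405], [0.0, 471.00100195369396, 190.17209270887133], [0.0, 0.0, 1.0]]
```

```bash
sed -i 's/return im,d,K,np.array(c\["rotation"\])/return im,d,K,R.from_quat(c["rotation"]).as_matrix()/' h.py
```

```text
(no output)
```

View pics/scene.png

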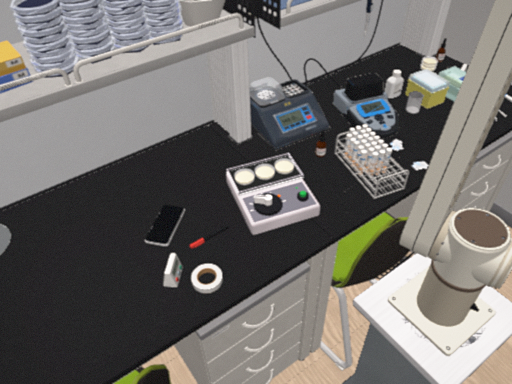

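View pics/side.png

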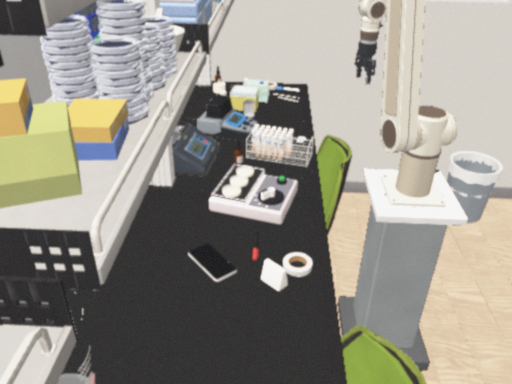

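The scene picture shows the shaker around (272,193), its black selector disc at (266,204), the white pointer pointing left at (262,198), and the green key at (302,195). The side view shows the key at (282,180) and the disc at (270,196). Next I'll work out the pose.

Run:
```python
from h import *
for n,roi in(("scene",(215,330,150,235)),("side",(205,300,165,220))):
    z=np.load(n+".npz"); im,d,K,e=z["im"],z["d"],z["K"],z["e"]; Rm=R.from_quat(z["R"]).as_matrix()
    x0,x1,y0,y1=roi
    P=pts(d,K,Rm,e)[y0:y1,x0:x1]; c=im[y0:y1,x0:x1].astype(int); b,g,r=c[...,0],c[...,1],c[...,2]
    gm=(g>b+30)&(g>r+30); v,u=np.nonzero(gm); print(n,"key",len(u),ray(K,Rm,e,u.mean()+x0,v.mean()+y0,.063),np.median(P[gm],0))
    for nm,lo,hi in(("deck",.05,.06),("disc",.064,.0715),("top",.086,.096)):
        m=(P[...,2]>lo)&(P[...,2]<hi)&(d[y0:y1,x0:x1]>0)
        if nm=="disc": m&=c.max(-1)<70
        q=P[m]; print(nm,len(q),q.mean(0) if len(q) else 0, q.min(0) if len(q) else 0,q.max(0) if len(q) else 0)
    m=(P[...,2]>.03)&(P[...,2]<.1); print(cv2.minAreaRect(P[m][:,:2].astype(np.float32)*1000))
    om=(r>g+40)&(g>b+20)&(r>150); v,u=np.nonzero(om); print("orange",len(u), ray(K,Rm,e,u.mean()+x0,v.mean()+y0,.055) if len(u) else 0)
    cv2.imwrite(f"pics/{n}c.png",cv2.resize(im[y0:y1,x0:x1],None,fx=6,fy=6,interpolation=2))
```

```text
scene key 43 [0.48134211 0.0579026  0.063     ] [0.46949158 0.06555452 0.07545397]
deck 1630 [0.50205912 0.1295035  0.05494353] [0.41625983 0.01018895 0.05000785] [0.70038051 0.24872815 0.05996655]
disc 618 [0.55166441 0.13275712 0.06767344] [ 0.45307676 -0.01374545  0.06400125] [0.689183   0.21138876 0.07146104]
top 104 [0.53219088 0.16301423 0.09013281] [0.4940453  0.01212779 0.08600138] [0.64574731 0.20130435 0.09520887]
((548.542724609375, 44.80479431152344), (362.15850830078125, 264.69305419921875), 74.96746826171875)
orange 8 [0.52222905 0.11577539 0.055     ]
side key 35 [0.46985674 0.04827182 0.063     ] [0.46878186 0.06767353 0.07165197]
deck 992 [0.51907935 0.14676954 0.05389884] [0.41864848 0.01794977 0.05000756] [0.70591597 0.2552388  0.05999273]
disc 237 [0.54633105 0.13830826 0.06682159] [0.45808549 0.01065308 0.06422992] [0.67917693 0.21492814 0.07099009]
top 50 [0.51788586 0.17897433 0.09003773] [0.49544116 0.05266922 0.0861136 ] [0.59711368 0.20374461 0.09388158]
((560.2899780273438, 116.56346130371094), (233.82199096679688, 249.25965881347656), 75.3369369506836)
orange 0 0
```

View pics/scenec.png

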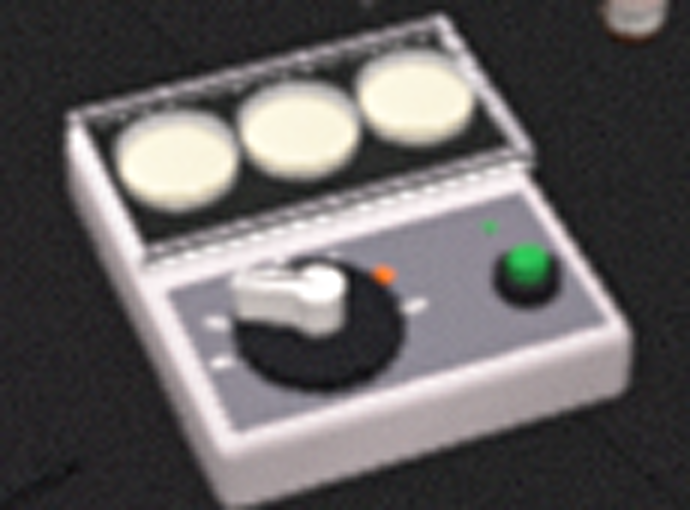

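The crop shows the pointer aimed left and slightly back, over roughly the 3rd mark. Two bare marks are at its left (215,320 and 220,360), the orange mark is at (383,272), and the key is at (527,262). The shaker centre is about (0.560, 0.117) with a yaw of about -15°. I'm moving above it with the fingers shut.

Call:
apply_moves(targets=[[[0.4,0.8,0.2,0,-1],[0.4,0.85,0.2,0,-1],[0.4,0.85,0.2,0,-1],[0.4,0.85,0.2,0,-1],[0.4,0.85,0.2,0,-1],[0.4,0.85,0.1,0,-1],[0.4,0.85,0.1,0,-1],[0.4,0.85,0.1,0,-1]]])

```text
clock: 0.77
eef_pos: [0.269, -0.2079, 0.3004]
tool_rot: [0.99, 0.142, 0.0, -0.0]
ft_force: [1.0, -0.4, 0.2]
grip_width: 0.0
grasp_force: 0.0
```

Call:
apply_moves(targets=[[[0.45,0.85,0,0,-1],[0.45,0.85,0,0,-1],[0.45,0.85,0,0,-1],[0.45,0.85,0,0,-1],[0.45,0.85,0,0,-1],[0.45,0.85,0,0,-1],[0.45,0.85,0,0,-1],[0.45,0.85,0,0,-1]]])

```text
clock: 1.43
eef_pos: [0.4131, 0.0643, 0.3001]
tool_rot: [0.99, 0.143, -0.0, 0.0]
ft_force: [1.1, -0.3, -0.1]
grip_width: 0.0002
grasp_force: 0.0
```

Call:
apply_moves(targets=[[[0.45,0.8,0,0,-1],[0.3,0.6,0,0,-1],[0,0,0,0,-1],[0,0,0,0,-1]]])

```text
clock: 1.77
eef_pos: [0.4428, 0.1194, 0.2993]
tool_rot: [0.99, 0.144, -0.001, 0.0]
ft_force: [0.0, -1.0, -0.8]
grip_width: -0.0004
grasp_force: 0.0
```

Run:
```python
from h import *
o=get_obs(); print(o["clock"],o["eef_pos"],R.from_quat(o["tool_rot"]).as_matrix().round(3).tolist(),o["grip_width"],o["joint_pos"])
im,d,K,Rm,e=cam("wrist"); print(e,Rm.round(2).tolist()); np.savez("w1",im=im,d=d,K=K,R=Rm,e=e); cv2.imwrite("pics/w1.png",im)
```

```text
1.7667 [0.44284226 0.11937585 0.29929582] [[0.959, 0.285, -0.002], [0.285, -0.959, -0.001], [-0.002, 0.0, -1.0]] -0.00037144789084509025 [ 2.63441558e-01  1.43019796e-01  1.56858595e-02  1.44580387e+00
 -2.12824275e-04  3.11631631e+00]
[0.51084844 0.14086831 0.42528967] [[0.29, -0.92, -0.27], [-0.96, -0.27, -0.08], [0.0, 0.28, -0.96]]
```

View pics/w1.png

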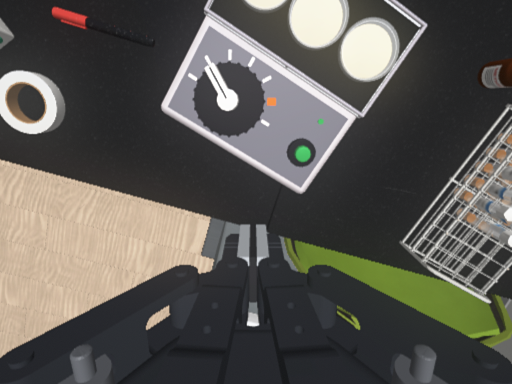

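The wrist view shows the hub at (228,99), the pointer tip near (207,62), the orange mark at (272,101) and the key at (302,153). The pointer seems to be at the second mark. I'll measure to confirm.

Run:
```python
from h import *
z=np.load("w1.npz"); im,d,K,e,Rm=z["im"],z["d"],z["K"],z["e"],z["R"]
P=pts(d,K,Rm,e); c=im.astype(int); b,g,r=c[...,0],c[...,1],c[...,2]
def cen(m,zz):
    v,u=np.nonzero(m); return ray(K,Rm,e,u.mean(),v.mean(),zz).round(4),len(u)
box=np.zeros(d.shape,bool); box[40:200,160:350]=1
gm=box&(g>b+40)&(g>r+40); gm[:140]=0; zk=np.median(P[gm][:,2]); print("key",zk,cen(gm,zk))
key=cen(gm,zk)[0]
om=box&(r>g+50)&(g>b+15); print("orange",cen(om,.055)); og=cen(om,.055)[0]
dm=(np.hypot(*np.moveaxis(P[...,:2]-[.504,.171],-1,0))<.06)&(c.max(-1)<75)&box
pts_=np.argwhere(dm)[:,::-1].astype(np.int32); h=cv2.convexHull(pts_); (u,v),(w,hh),_=cv2.fitEllipse(h); print("disc",u,v,w,hh,ray(K,Rm,e,u,v,.068)); ax=ray(K,Rm,e,u,v,.068)
m=box&(P[...,2]>.086)&(P[...,2]<.098)&(np.hypot(P[...,0]-ax[0],P[...,1]-ax[1])<.05); q=P[m]-ax; rr=np.hypot(q[:,0],q[:,1])
t=q[rr>.016]; print("pointer",len(t),rr.max(),np.degrees(np.arctan2(t[:,1].mean(),t[:,0].mean())))
print("orange dir",np.degrees(np.arctan2(*(og-ax)[[1,0]])), "r",np.hypot(*(og-ax)[:2]))
k=key-ax; print("yaw",np.degrees(np.arctan2(k[1],k[0])-np.arctan2(-.110,-.007)), np.hypot(k[0],k[1]))
```

```text
key 0.07742532399939928 (array([0.4731, 0.0659, 0.0774]), 202)
orange (array([0.5206, 0.1198, 0.055 ]), 72)
disc 240.64712524414062 125.76192474365234 176.41004943847656 238.45187377929688 [0.4826209  0.14746469 0.068     ]
pointer 424 0.04986033956773328 41.881079806786545
orange dir -36.070297278357195 r 0.04698666832390847
yaw -3.0167188863300485 0.08211848758731259
```

Run:
```python
from h import *
z=np.load("w1.npz"); im,d,K,e,Rm=z["im"],z["d"],z["K"],z["e"],z["R"]
P=pts(d,K,Rm,e); c=im.astype(int)
dm=((np.hypot(P[...,0]-.504,P[...,1]-.171)<.055)&(c.max(-1)<75)&(abs(P[...,2]-.068)<.006)).astype(np.uint8)
dm=cv2.morphologyEx(dm,cv2.MORPH_OPEN,np.ones((3,3)))
h=cv2.convexHull(np.argwhere(dm)[:,::-1].astype(np.int32)); (u,v),s,_=cv2.fitEllipse(h); ax=ray(K,Rm,e,u,v,.068); print("disc",u,v,s,ax)
m=(P[...,2]>.085)&(P[...,2]<.1)&(np.hypot(P[...,0]-ax[0],P[...,1]-ax[1])<.05); q=P[m]-ax; rr=np.hypot(q[:,0],q[:,1])
t=q[rr>.016]; print("pointer",len(t),rr.max(),np.degrees(np.arctan2(t[:,1].mean(),t[:,0].mean())))
og=np.array([.5206,.1198,.055]); key=np.array([.4731,.0659,.0774])
print("orange dir",np.degrees(np.arctan2(*(og-ax)[[1,0]])),np.hypot(*(og-ax)[:2]))
k=key-ax; print("yaw",np.degrees(np.arctan2(k[1],k[0])-np.arctan2(-.110,-.007)), np.hypot(k[0],k[1]))
```

```text
disc 228.61062622070312 98.8687515258789 (69.45384216308594, 72.76213073730469) [0.50869434 0.16981056 0.068     ]
pointer 262 0.039663447958871355 46.536365441778116
orange dir -76.60925209217456 0.05140818418893085
yaw -15.267598572108556 0.10983789079419748
```

Axis at (0.5085, 0.170), yaw -15°. The pointer is in the second position (world direction about 45°), so it has to go 120° clockwise. I'll turn the tool so that a flat side follows the fin, and come down behind it.

Call:
apply_moves(targets=[[[0.2,0.28,0,7,-1],[0.2,0.28,0,7,-1],[0.2,0.28,0,7,-1],[0.2,0.28,0,7,-1],[0.2,0.3,0,7,-1],[0.2,0.3,0,7,-1],[0.2,0.3,0,7,-1],[0.2,0.3,0,7,-1]]])

```text
clock: 2.48
eef_pos: [0.507, 0.2098, 0.3006]
tool_rot: [0.806, 0.592, -0.0, 0.0]
ft_force: [0.6, -0.0, -0.3]
grip_width: 0.0
grasp_force: 0.0
```

Call:
apply_moves(targets=[[[0.1,0.05,-0.5,7,-1],[0,0,-0.5,7,-1],[0,0,-0.5,7,-1],[0,0,-0.5,7,-1],[0,0,-0.5,7,-1],[0,0,-0.5,7,-1],[0,0,-0.5,7,-1],[0,0,-0.5,7,-1]]])

```text
clock: 3.15
eef_pos: [0.5106, 0.2112, 0.1398]
tool_rot: [0.434, 0.901, -0.0, 0.0]
ft_force: [-0.2, 0.0, 0.0]
grip_width: -0.0004
grasp_force: 0.0
```

Call:
apply_moves(targets=[[[0,0,0,7,-1],[0,0,0,0,-1],[0,0,0,0,-1]]])

```text
clock: 3.4
eef_pos: [0.511, 0.2118, 0.1407]
tool_rot: [0.382, 0.924, -0.0, 0.0]
ft_force: [0.3, -0.6, 0.4]
grip_width: -0.0002
grasp_force: 0.0
```

```bash
cat > st.py <<'E'
from h import *
A=np.array([.5085,.1698])
o=get_obs(); p=o["eef_pos"]; M=R.from_quat(o["tool_rot"]).as_matrix(); q=p[:2]-A
print("t",o["clock"],"p",p.round(4),"yawx",np.degrees(np.arctan2(M[1,0],M[0,0])).round(1),"r",np.hypot(*q).round(4),"dir",np.degrees(np.arctan2(q[1],q[0])).round(1),"F",o["ft_force"].round(1),"j6",o["joint_pos"][5].round(2))
E
python3 st.py
```

```text
t 3.4 p [0.511  0.2118 0.1407] yawx 135.1 r 0.0421 dir 86.6 F [ 0.3 -0.6  0.4] j6 1.18
```

Call:
apply_moves(targets=[[[0.04,0.04,-0.5,0,-1],[0,0,-0.4,0,-1],[0,0,-0.22,0,-1],[0,0,0,0,-1]]])

```text
clock: 3.73
eef_pos: [0.5115, 0.2137, 0.0943]
tool_rot: [0.381, 0.925, -0.001, -0.001]
ft_force: [-1.1, 0.1, 0.3]
grip_width: -0.0002
grasp_force: 0.0
```

```bash
python3 st.py
python3 - <<'E'
# planned tool centre: behind the pointer at direction th, radius 34, offset f
import numpy as np
A=np.array([.5085,.1698]); u=lambda t:np.array([np.cos(np.radians(t)),np.sin(np.radians(t))])
for th,f in((45,.028),(45,.018),(30,.018),(15,.018),(0,.018),(-15,.018),(-30,.018),(-45,.018),(-60,.018),(-68,.018)):
    print(th,(A+.034*u(th)+f*u(th+90)).round(4))
E
```

```text
t 3.7333 p [0.5115 0.2137 0.0943] yawx 135.2 r 0.044 dir 86.1 F [-1.1  0.1  0.3] j6 1.18
45 [0.5127 0.2136]
45 [0.5198 0.2066]
30 [0.5289 0.2024]
15 [0.5367 0.196 ]
0 [0.5425 0.1878]
-15 [0.546  0.1784]
-30 [0.5469 0.1684]
-45 [0.5453 0.1585]
-60 [0.5411 0.1494]
-68 [0.5379 0.145 ]
```

Call:
apply_moves(targets=[[[0.1,-0.09,0,0,-1],[0.11,-0.09,0,0,-1],[0.11,-0.05,0,-7,-1],[0.11,-0.05,0,-7,-1],[0.1,-0.08,0,-7,-1],[0.1,-0.08,0,-7,-1],[0,0,0,0,-1]]])

```text
clock: 4.32
eef_pos: [0.5398, 0.1965, 0.0969]
tool_rot: [0.594, 0.805, 0.001, 0.001]
ft_force: [-0.5, 0.3, -0.7]
grip_width: 0.0001
grasp_force: 0.0
```

```bash
python3 st.py
cat > pt.py <<'E'
from h import *
import sys
im,d,K,Rm,e=cam("scene"); P=pts(d,K,Rm,e); A=np.array([.5085,.1698,0])
q=P-A; rr=np.hypot(q[...,0],q[...,1]); m=(rr<.044)&(rr>.018)&(P[...,2]>.082)&(P[...,2]<.096)&(im.min(-1)>140)
t=q[m]; print("pointer",len(t),np.degrees(np.arctan2(t[:,1].mean(),t[:,0].mean())))
cv2.imwrite(f"pics/{sys.argv[1]}.png",cv2.resize(im[150:235,215:330],None,fx=6,fy=6,interpolation=2))
E
python3 pt.py s2
```

```text
t 4.3167 p [0.5398 0.1965 0.0969] yawx 107.2 r 0.0412 dir 40.5 F [-0.5  0.3 -0.7] j6 1.62
pointer 20 17.874374189495267
```

Call:
apply_moves(targets=[[[0.03,-0.1,0,-7,-1],[0.03,-0.11,0,-7,-1],[0.04,-0.12,0,-7,-1],[0.04,-0.12,0,-7,-1],[0.01,-0.12,0,-7,-1],[0.01,-0.13,0,-7,-1],[0,0,0,0,-1]]])

```text
clock: 4.95
eef_pos: [0.5449, 0.1688, 0.0963]
tool_rot: [0.842, 0.54, 0.001, 0.0]
ft_force: [0.9, 0.3, -0.0]
grip_width: -0.0
grasp_force: 0.5
```

```bash
python3 st.py; python3 pt.py s3
```

```text
t 4.95 p [0.5449 0.1688 0.0963] yawx 65.4 r 0.0364 dir -1.6 F [ 0.9  0.3 -0. ] j6 2.3
pointer 22 -25.597732376781572
```

Call:
apply_moves(targets=[[[0.01,-0.13,0,-7,-1],[0.0,-0.13,0,-7,-1],[-0.05,-0.1,0,-7,-1],[-0.05,-0.1,0,-7,-1],[0,0,0,0,-1]]])

```text
clock: 5.42
eef_pos: [0.5411, 0.1505, 0.0961]
tool_rot: [0.947, 0.321, 0.001, 0.0]
ft_force: [2.3, 0.0, -0.4]
grip_width: 0.0
grasp_force: 0.8
```

```bash
python3 st.py; python3 pt.py s4
```

```text
t 5.4167 p [0.5411 0.1505 0.0961] yawx 37.5 r 0.0378 dir -30.6 F [ 2.3  0.  -0.4] j6 2.76
pointer 35 -53.16971376673843
```

Call:
apply_moves(targets=[[[-0.04,-0.06,0,-4,-1],[-0.05,-0.06,0,-4,-1],[0,0,0,0,-1]]])

```text
clock: 5.72
eef_pos: [0.5364, 0.1458, 0.0956]
tool_rot: [0.967, 0.255, -0.001, 0.0]
ft_force: [-0.2, 0.9, -0.2]
grip_width: -0.0004
grasp_force: 0.0
```

```bash
python3 st.py; python3 pt.py s5
```

```text
t 5.7167 p [0.5364 0.1458 0.0956] yawx 29.6 r 0.0368 dir -40.8 F [-0.2  0.9 -0.2] j6 2.89
pointer 40 -77.05962450791222
```

The selector has snapped to the orange mark (about -76° against the expected -75°). I'm backing off, going up, and moving above the key.

Call:
apply_moves(targets=[[[0.12,0.07,0,0,-1],[0.12,0.07,0.1,0,-1],[0,0,0.6,0,-1],[0,0,0.6,0,-1],[0,0,0.6,0,-1],[0,0,0.1,0,-1]]])

```text
clock: 6.27
eef_pos: [0.5496, 0.1527, 0.1805]
tool_rot: [0.967, 0.255, 0.004, -0.0]
ft_force: [1.2, 0.3, 0.4]
grip_width: 0.0
grasp_force: 0.0
```

Call:
apply_moves(targets=[[[-0.3,-0.35,0,0,-1],[-0.3,-0.35,0,0,-1],[-0.3,-0.35,0,0,-1],[-0.3,-0.35,0,0,-1],[-0.3,-0.35,0,0,-1],[-0.3,-0.4,0,0,-1],[0,0,0,0,-1],[0,0,0,0,-1]]])

```text
clock: 6.93
eef_pos: [0.4746, 0.0652, 0.1756]
tool_rot: [0.967, 0.254, 0.0, -0.0]
ft_force: [0.1, 0.7, 0.9]
grip_width: -0.0001
grasp_force: 0.0
```

```bash
python3 st.py
python3 - <<'E'
from h import *
im,d,K,Rm,e=cam("wrist"); cv2.imwrite("pics/w2.png",im)
P=pts(d,K,Rm,e); c=im.astype(int); b,g,r=c[...,0],c[...,1],c[...,2]
gm=((g>b+40)&(g>r+40)&(np.hypot(P[...,0]-.473,P[...,1]-.066)<.016)&(P[...,2]>.065)).astype(np.uint8)
v,u=np.nonzero(gm); print(len(u),np.median(P[gm>0],0) if len(u) else 0, P[gm>0].min(0),P[gm>0].max(0))
E
```

```text
t 6.9333 p [0.4746 0.0652 0.1756] yawx 29.4 r 0.1099 dir -108.0 F [0.1 0.7 0.9] j6 2.77
431 [0.47366668 0.06589647 0.07724446] [0.46341876 0.0557093  0.06766293] [0.48174571 0.07461107 0.07945925]
```

View pics/w2.png

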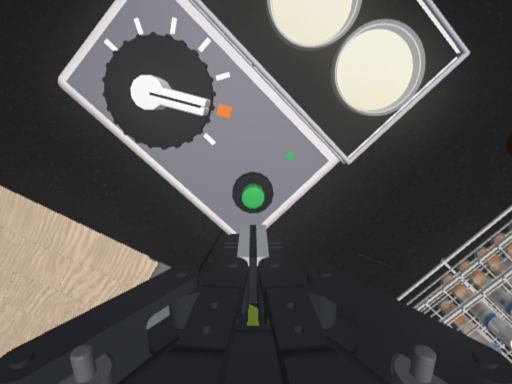

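The picture confirms it: the pointer lies at the orange mark (223,111), and the key at (253,196) is right under the fingers. Its top is at z ≈ 0.077. Pressing now.

Call:
apply_moves(targets=[[[0,0,-0.6,0,-1],[-0.02,0,-0.6,0,-1],[0,0,-0.6,0,-1],[0,0,-0.15,0,-1],[0,0,-0.15,0,-1],[0,0,-0.1,0,-1],[0,0,0,0,-1],[0,0,0,0,-1]]])

```text
clock: 7.65
eef_pos: [0.4744, 0.066, 0.0889]
tool_rot: [0.967, 0.254, 0.001, -0.0]
ft_force: [-2.3, -1.3, 4.2]
grip_width: 0.0001
grasp_force: 2.2
```

Another 2 mm down to reach the stop.

Call:
apply_moves(targets=[[[0,0,-0.05,0,-1],[0,0,-0.05,0,-1],[0,0,0,0,-1],[0,0,0,0,-1]]])

```text
clock: 7.98
eef_pos: [0.4749, 0.066, 0.0877]
tool_rot: [0.967, 0.254, 0.002, -0.0]
ft_force: [-10.3, -1.1, 23.8]
grip_width: -0.0002
grasp_force: 12.0
```

The force jumped to 24 N, 6 to 7 mm below the key's top, so it's on the stop. Releasing.

Call:
apply_moves(targets=[[[0,0,0.15,0,-1],[0,0,0.5,0,-1],[0,0,0.6,0,-1],[0,0,0.6,0,-1],[0,0,0.6,0,-1],[0,0,0,0,-1],[0,0,0,0,-1]]])

```text
clock: 8.57
eef_pos: [0.4761, 0.0659, 0.1842]
tool_rot: [0.967, 0.254, 0.003, 0.0]
ft_force: [0.6, -0.2, -1.1]
grip_width: -0.0001
grasp_force: 0.0
```

```bash
python3 st.py; python3 pt.py s6
python3 - <<'E'
from h import *
im,d,K,Rm,e=cam("wrist"); cv2.imwrite("pics/w3.png",im)
P=pts(d,K,Rm,e); c=im.astype(int); b,g,r=c[...,0],c[...,1],c[...,2]
gm=(g>b+40)&(g>r+40)&(np.hypot(P[...,0]-.473,P[...,1]-.066)<.016)&(P[...,2]>.06)
print(gm.sum(),np.median(P[gm],0))
rg=(np.hypot(P[...,0]-.4735,P[...,1]-.0657)<.017)&(c.max(-1)<60)&(P[...,2]>.04)&(P[...,2]<.08); print("ring z",np.percentile(P[rg][:,2],[10,50,90]))
E
```

```text
t 8.5667 p [0.4761 0.0659 0.1842] yawx 29.4 r 0.1088 dir -107.3 F [ 0.6 -0.2 -1.1] j6 2.77
pointer 33 -83.10478807795242
414 [0.47357491 0.06581651 0.07723096]
ring z [0.06615349 0.06748221 0.06830645]
```

View pics/w3.png

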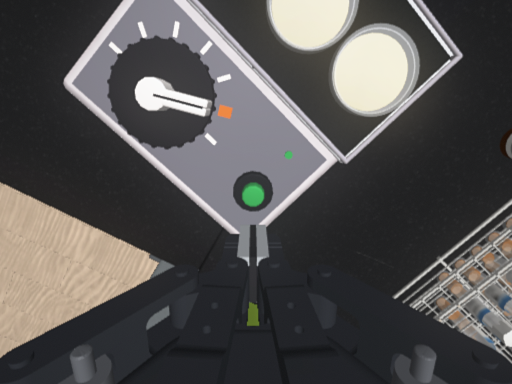

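The picture shows the pointer at the orange mark (224,111) and the key back up, with its top at 0.077. The ring round the key sits at 0.0675, below where the fingertip stopped, so it was the key that bottomed out. Handing in.

```bash
python3 -c "
from workcell import order
print(order.job_done())"
```

```text
the job is handed in; nothing more can be done
None
```

The job is handed in: the selector is clicked home at the orange mark, the start key was pressed to its stop and came back up, and the dishes and loose things were not touched as far as I could see; the hand-in returned no verdict.

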